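Unpile the hearing-aid care kit and put each piece back in its place

ROBOT

A 7-joint arm with a two-finger parallel gripper is mounted at the origin on the work surface. World frame = base frame: x ahead of the robot, y to its left, z up, the work surface at z = 0. Lengths are in m, angles in rad, forces in N, time in s.
With the tool pointing down it reaches from about 0.425 to 0.925 m from the base axis. Payload 6.8 kg.
Tool frame: the origin (TCP) lies on the centre line of the jaws, within the pads' length; the fingertips stand 11 mm ahead of it and the grasp point (between the pads) lies 8 mm behind it; z points along the fingers, y is the direction in which the jaws open and shut (so a half turn about z gives the same grasp; the last joint's range is limited). The gripper opens to 85 mm and grips with 20 to 120 N. Pads are 22 mm wide; open, the fingers measure 114 mm over their backs; the gripper's body (76 mm by 85 mm) begins 54 mm behind the grasp point. The pads swing forward as they close: fully open they stand 13 mm farther back than shut.
Start: joints at [-1.24, 0.477, 0.022, 1.555, -0.011, 1.109, -0.083], TCP at [0.287, 0.611, 0.242] pointing down, gripper open.
Joint ranges: [-2.96, 2.96], [-0.34, 2.1], [-1.41, 1.46], [0.24, 2.44], [-1.37, 4.51], [0.17, 1.92], [-2.96, 2.96]. Speed limits (rad/s): [2.39, 2.39, 3.14, 3.14, 3.14, 3.14, 3.14].

INTERFACE

Orientations are given as a rotation vector (axis times angle).
In Python, from bench import r gives the robot as it stands.
- The arm moves only by the tool send_rows, never from a script. Its argument "deltas" is a list of rows, each a list of 7 numbers: the opening, from 0 (shut) to 1 (fully open), then the shift along the tool's x, y, z as a fraction of full scale, then the turn, a rotation vector about the tool's x, y, z as a fraction of full scale. In form: [[hand, x, y, z, ax, ay, az], ...]. A call has 1 to 20 rows; each row is the pose to reach, as a shift and turn from the pose commanded when the call began, along the tool's axes at that moment, turning the shorter way round; what a row does not reach only later rows make up. Full scale, the value 1, is 150 mm for a shift and 180 degrees for a turn. A row lasts 1/12 s, in which the tool goes at most 41.7 mm and 7.16 degrees, less where a joint would pass 70% of its speed; a pose out of reach is approached as far as the arm can. A call with a number of a shift or a turn outside -1 to 1 is refused whole. A call with a gripper value outside its range is refused whole. The fingers move at their own pace and stop on an object; "squeeze" is the grip in N (left out, the last holds). Time passes only in rows, so rows that repeat a pose let the fingers close. It gives the time, the measured TCP pose, the force and the opening at its end, in the units of the state.
- r.get_obs(): the state, without advancing time (a new reading comes with each control period).
- r.grab_frame(name): name is "scene" or "top" or "wrist"; returns a dict with "pixels" (420x560x3 uint8, red, green, blue), "camera_matrix" (3x3 intrinsics, pixels), "dist_coeffs" ([k1, k2, p1, p2, k3] as OpenCV has them; the pictures are not rectified), "rvec" (rotation vector, rad) and "tvec" (3), from world to camera coordinates, as OpenCV has them. Camera axes: x right, y down, z forward; pixel columns grow to the right and rows downward; lengths in m; the calibration is good to about 2 mm. A picture is of the moment at which its call begins. There is no depth.
- r.hand_in(): hands the job in, once; it reports no verdict.
The state is a dict: "clock": time; "joints": joint angles; "qvel": joint speeds; "tau": joint torques, N m; "tcp_pos": TCP position; "orientation": TCP orientation; "contact_force": force on the tool from outside, world axes, zero at the start; "moment": the same for the moment, N m; "grip_width": finger opening in m.
Only numpy, scipy, OpenCV 4.12 (cv2) and the standard library are available. Lean on these libraries where they do the work, as an engineer would, in place of code of your own. Each camera call takes 0.05 s, during which the arm holds its last target. There are 200 camera calls.

TASK

The hearing-aid care things were piled up while the shelf was wiped. Take the pile apart from the top down, one thing at a time, and set each back in its own place, lying flat inside that place's rim: the round tin in the ceramic dish, the charging cube on its black charging base with the toggle switch on the side away from the base's socket block, the ear-dome tray in the white plastic holder, and the storage case on the slatted wooden stand. Tip nothing over, and leave the tweezers where they lie.

Things in the scene. Friction and masses are not known exactly. Their poses are not given: they have to be found in the camera images.
- tin: Round plastic tin, 38 mm across and 24 mm high, white body with a grey ribbed twist cap (the upper 13 mm; the body below is 36 mm across). Loose, about 35 g. At the start it is the top of the pile, standing on the charging cube. Origin: centre of its underside, z up.
- cube: Charging cube, white plastic, 50 x 50 mm and 46 mm high, with a small steel toggle switch sticking 10 mm out of its front (-x) face, 24 mm above its underside; the +y and -y faces are bare. Loose, about 170 g. At the start it stands on the ear-dome tray, third from the bottom. Origin: centre of its underside, z up.
- switch (a point): Tip of the charging cube's toggle switch: in the cube's frame 33 mm from its centre towards -x, 24 mm up.
- dome_tray: Ear-dome tray of hard grey silicone, 56 mm (its x) by 96 mm (its y), 18 mm high, eight open wells with little white ear domes below its rim. Loose, about 70 g, rigid. At the start it lies on the storage case under the cube. Origin: centre of its underside, z up.
- case: Hard storage case, dark grey, closed, 64 mm (its x) by 116 mm (its y), 28 mm high, flush steel latch. Loose, about 140 g. It is the bottom of the pile and lies on the shelf. The four piled things lie one upon another, each roughly centred on the one below and turned by no more than about 8 degrees to it. Origin: centre of its underside, z up.
- dish: Small round white ceramic dish, fixed, 76 mm across the rim and 9 mm high; its flat floor is 4 mm above the shelf and about 60 mm across. The place of the tin. Origin: centre of its underside, z up.
- base: Black plastic charging base, fixed, 74 x 74 mm, a shallow square well 66 x 66 mm with its floor 6 mm above the shelf (two brass contacts in the middle) and a rim 10 mm above the shelf; a socket block 30 mm wide and 16 mm high stands outside the rim at its back (+x) side, 37 to 57 mm from the centre. The place of the charging cube, whose switch goes on the opposite (-x) side. Origin: centre of the square's underside, z up.
- holder: White plastic holder, fixed, a shallow rectangular tray 80 mm (its x) by 120 mm (its y) outside, 72 x 112 mm inside, floor 4 mm and rim 9 mm above the shelf. The place of the ear-dome tray. Origin: centre of its underside, z up.
- stand: Slatted wooden stand, fixed, 90 mm (its x) by 142 mm (its y); inside its rim 80 x 132 mm, slat tops 14 mm and rim 18 mm above the shelf. The place of the storage case. Origin: centre of its underside, at shelf level, z up.
- tweezers: Steel tweezers lying loose on the shelf among the places, 100 mm long (along x), 15 mm wide, 6 mm thick; to be left alone. Origin: middle of the length, underside. Other things standing about, not part of the job: a toothbrush cup (brushes reach 180 mm up) and a soap dispenser (155 mm high) beyond the work on either side, a tumbler (85 mm high) far to the left.
Things that resemble listed ones, but are neither listed nor needed, are in the scene too. Several things have the shape of the case; the one meant has the colours described above.

How it is judged:
On the way, in this order (a step that is already met when the one before it is completed fails the run):
1. the tin stands in the dish (horizontal distance between tin and dish below 0.016 m and z of tin in the frame of dish between 0.001 and 0.0058 m and angle between tin's own z axis and vertical below 0.05 rad), for 0.2 s.
2. the cube stands in the charging base's well, switch away from the socket block (horizontal distance between cube and base below 0.014 m and z of cube in the frame of base between 0.003 and 0.0078 m and angle between cube's own z axis and vertical below 0.05 rad and angle between the x axis of cube and the x axis of base, either way round below 0.4 rad and x of switch in the frame of base below -0.015 m), for 0.2 s.
3. the ear-dome tray lies in the holder (horizontal distance between dome_tray and holder below 0.014 m and z of dome_tray in the frame of holder between 0.001 and 0.0058 m and angle between dome_tray's own z axis and vertical below 0.05 rad and angle between the y axis of dome_tray and the y axis of holder, either way round below 0.25 rad), for 0.2 s.
4. the storage case lies on the stand (horizontal distance between case and stand below 0.014 m and z of case in the frame of stand between 0.011 and 0.0158 m and angle between case's own z axis and vertical below 0.05 rad and angle between the y axis of case and the y axis of stand, either way round below 0.25 rad), for 0.2 s.
At the end, for the whole second after the job is handed in: All four things lie flat (3 degrees) and at rest on the floor (2 mm) inside the rims of their own places: tin within 16 mm of centre, the others within 14 mm; the cube's switch opposite the socket block (within 0.4 rad), tray and case along their places (within 0.25 rad) (all of step 1 and all of step 2 and all of step 3 and all of step 4 and linear speed of each of tin, cube, dome_tray, case below 0.01 m/s and angular speed of each of tin, cube, dome_tray, case below 0.1 rad/s); the robot touches nothing.
It fails at once if the pair of tweezers is moved more than 20 mm (distance of tweezers from where it was at the start of the episode above 0.02 m).
It fails at once if one of the piled things is tipped over (more than 45 degrees) (angle between any of tin, cube, dome_tray, case's own z axis and vertical above 0.785 rad).
It also fails if it takes over 123 s, if anything falls off the work surface, if the arm or the gripper's body presses on something with over 40 N, if the wrist force passes 120 N, or if a joint passes its speed limit or range.

## Working session

There is one attempt and no reset: what is moved stays moved. The work goes in short steps, Python scripts to look and compute and a tool call to move; the robot and the scene stay as the last step left them, time stands still between calls to the robot, and variables do not carry over. Pictures are saved under pics/ and viewed, about 12 in all and at most 16, crops included, and the job is handed in when it is done.

Besides the shell and the picture viewer there is one more tool, called by a JSON object that holds its "method" and its "body". send_rows: Moves the arm, as the interface text tells. Shift numbers are shares of 150 mm and turn numbers shares of 180 degrees, none past 1 either way. Its arguments: {"type":"object","properties":{"deltas":{"type":"array","items":{"type":"array","items":{"type":"number"}}},"squeeze":{"type":"number"}},"required":["deltas"]}

```bash
ls; mkdir -p pics
cat > h.py <<'E'
import numpy as np, cv2
from bench import r
def grab(name, png=None):
    f=r.grab_frame(name); np.save('/tmp/%s.npy'%name,f,allow_pickle=True)
    if png: cv2.imwrite('pics/'+png,f['pixels'][:,:,::-1])
    return f
def load(name): return np.load('/tmp/%s.npy'%name,allow_pickle=True).item()
def px2w(f,uv,z):
    uv=np.array(uv,float).reshape(-1,1,2)
    n=cv2.undistortPoints(uv,np.array(f['camera_matrix']),np.array(f['dist_coeffs'])).reshape(-1,2)
    R=cv2.Rodrigues(np.array(f['rvec'],float))[0]; t=np.array(f['tvec'],float).ravel()
    C=-R.T@t; d=np.c_[n,np.ones(len(n))]@R
    z=np.broadcast_to(z,len(n)); return C+d*((z-C[2])/d[:,2])[:,None]
def w2px(f,P): return cv2.projectPoints(np.array(P,float).reshape(-1,1,3),np.array(f['rvec'],float),np.array(f['tvec'],float),np.array(f['camera_matrix']),np.array(f['dist_coeffs']))[0].reshape(-1,2)
E
python3 - <<'E'
from h import *
for n in ['top','scene']:
    f=grab(n); im=cv2.resize(f['pixels'][:,:,::-1],(800,600),interpolation=cv2.INTER_CUBIC); cv2.imwrite(f'pics/{n}0.png',im)
    R=cv2.Rodrigues(np.array(f['rvec'],float))[0]; print(n,-R.T@np.array(f['tvec']).ravel(),R[2],f['camera_matrix'][0][0])
print(r.get_obs())
E
```

```text
pics
top [0.29731233 0.0855641  1.41753063] [ 0.13999268 -0.01064595 -0.9900953 ] 531.8317916022082
scene [0.92990397 0.13713943 0.88305432] [-0.49561914 -0.05721802 -0.8666532 ] 438.6455923727946
{'clock': 0.1, 'joints': array([-1.24009597,  0.47770558,  0.02232372,  1.55632208, -0.01149542,
        1.10926081, -0.08309142]), 'qvel': array([ 0.00080805, -0.00158937,  0.0001752 , -0.00100587, -0.00171859,
        0.00094031,  0.00153236]), 'tau': array([ 4.12962225e-03, -5.97765183e+01,  1.61336862e+00, -2.81953025e+01,
        1.27505607e-02,  5.02859009e-03,  9.31704420e-06]), 'tcp_pos': array([0.28656583, 0.61061077, 0.24144337]), 'orientation': array([-6.83624890e-01, -3.06606912e+00,  2.43494822e-03]), 'contact_force': array([-0.11376889,  0.23351415, -0.49975329]), 'moment': array([-0.02798475, -0.00556438,  0.01363799]), 'grip_width': 0.08566063195475872}
```

View pics/top0.png

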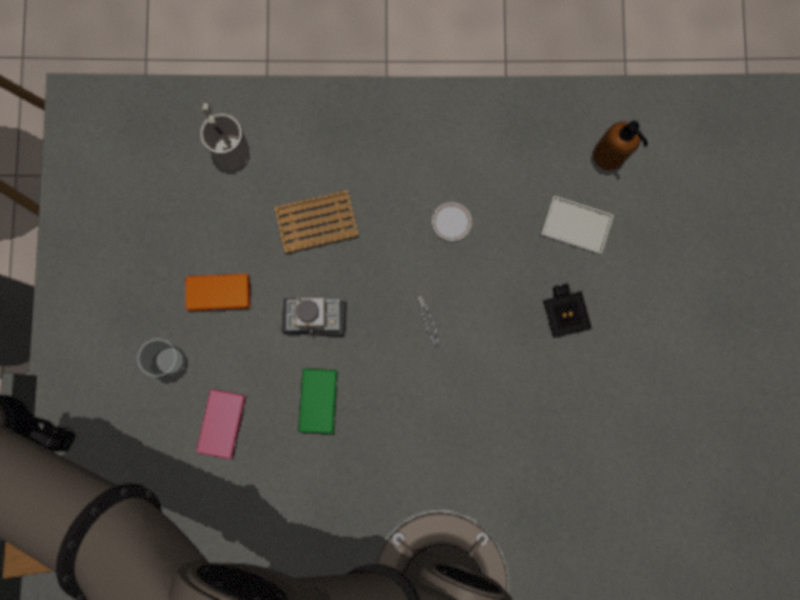

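View pics/scene0.png

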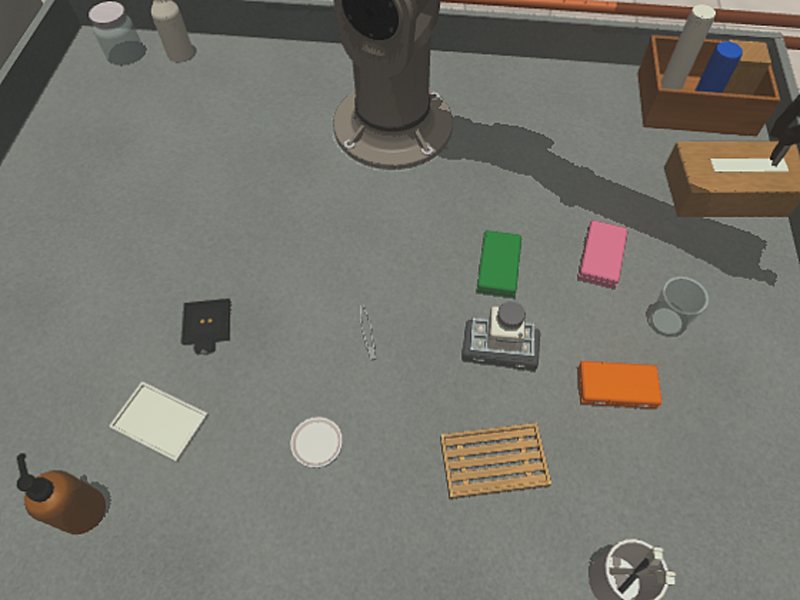

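The top view shows the pile at (313,314), the stand at (316,222), dish (452,222), holder (577,224), base (567,313) with its socket block up (+x), and tweezers (428,320). An enlarged composite comes next.

Run:
```python
from h import *
t=load('top')['pixels'][126:242,182:434,::-1]; s=load('scene')['pixels'][:,:,::-1]
a=cv2.resize(t,None,fx=3,fy=3,interpolation=cv2.INTER_CUBIC)
b=cv2.resize(s[202:265,315:385],None,fx=4,fy=4,interpolation=cv2.INTER_CUBIC)
c=np.zeros((600,756,3),np.uint8); c[:348]=a; c[348:,:280]=b
d=cv2.resize(s[200:326,70:152],None,fx=2,fy=2,interpolation=cv2.INTER_CUBIC); c[348:600,300:300+164]=d
cv2.imwrite('pics/crop.png',c)
```

```text
(no output)
```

View pics/crop.png

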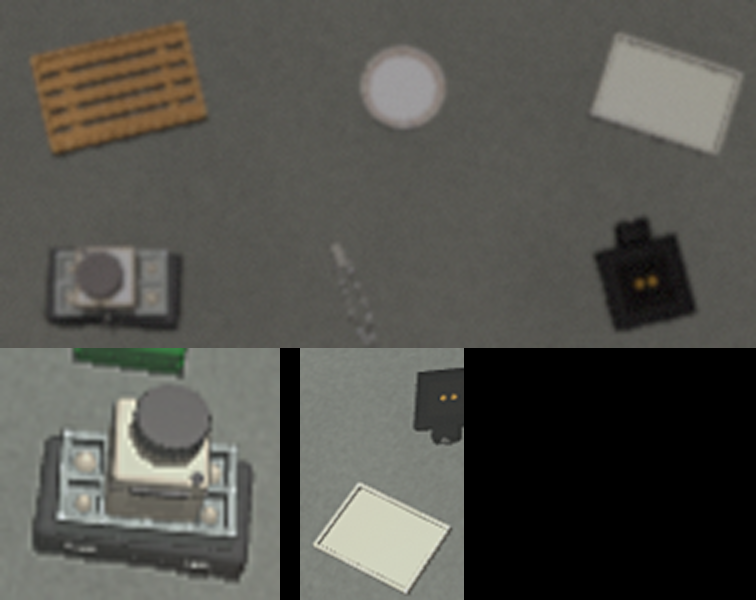

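Run:
```python
from h import *
f=load('top')
def W(p,z): return px2w(f,np.array(p,float)/3+[182,126],z)
def rect(n,p,z):
    w=W(p,z); c=w.mean(0)
    e=w-np.roll(w,-1,0); print(n,c.round(4),'edges',[(round(np.hypot(*x[:2])*1000),round(np.degrees(np.arctan2(x[1],x[0])),1)) for x in e])
rect('stand',[(32,60),(184,22),(207,117),(57,153)],.018)
rect('holder',[(618,33),(741,71),(717,152),(592,115)],.009)
rect('base',[(596,254),(677,235),(694,312),(618,329)],.010)
rect('contacts',[(639,284),(653,281)],.006)
rect('tray',[(50,249),(168,250),(168,310),(52,310)],.046)
rect('cube',[(79,248),(133,248),(133,304),(80,305)],.092)
print('tin',W([(99,276)],.116),'dish',W([(402,87)],.009),'tweez',W([(336,246),(371,338)],0.003),'sw',W([(109,321)],.07))
```

```text
stand [0.6529 0.223  0.018 ] edges [(141, np.float64(104.5)), (90, np.float64(13.4)), (137, np.float64(-76.3)), (88, np.float64(-164.5))]
holder [ 0.6491 -0.2701  0.009 ] edges [(116, np.float64(71.8)), (78, np.float64(-18.2)), (116, np.float64(-107.3)), (80, np.float64(161.3))]
base [ 0.4762 -0.2452  0.01  ] edges [(75, np.float64(103.1)), (70, np.float64(10.1)), (69, np.float64(-77.6)), (69, np.float64(-165.6))]
contacts [ 0.4766 -0.2459  0.006 ] edges [(13, np.float64(102.0)), (13, np.float64(-78.0))]
tray [0.4757 0.2279 0.046 ] edges [(102, np.float64(89.3)), (52, np.float64(0.3)), (100, np.float64(-90.2)), (53, np.float64(-177.2))]
cube [0.4727 0.2259 0.092 ] edges [(45, np.float64(89.8)), (47, np.float64(0.5)), (44, np.float64(-89.2)), (48, np.float64(-178.2))]
tin [[0.46964946 0.22927604 0.116     ]] dish [[ 0.65540606 -0.03090226  0.009     ]] tweez [[ 5.10955803e-01  2.99043613e-02  3.00000000e-03]
 [ 4.28077207e-01 -4.89108255e-04  3.00000000e-03]] sw [[0.43727023 0.22544497 0.07      ]]
```

```bash
cat >> h.py <<'E'
def plan(*targets):
    """targets (x,y,z,jawyaw_deg or None); prints row from present pose, after straightening tool to vertical"""
    o=r.get_obs(); R=cv2.Rodrigues(np.array(o['orientation']))[0]; p=np.array(o['tcp_pos'])
    y0=np.degrees(np.arctan2(R[1,1],R[0,1])); print('tcp',p.round(4),'jaw',round(y0,1),'w',round(o['grip_width'],4),'t',round(o['clock'],1),'F',np.round(o['contact_force'],1),'q7',round(o['joints'][6],2),'tilt',np.degrees(np.arccos(-R[2,2])).round(2))
    for t in targets:
        yaw=y0 if t[3] is None else y0+(t[3]-y0+90)%180-90
        a=np.radians(yaw); y=np.array([np.cos(a),np.sin(a),0]); z=np.array([0,0,-1.]); Rt=np.c_[np.cross(y,z),y,z]
        s=R.T@(np.array(t[:3])-p)/.15; w=cv2.Rodrigues(R.T@Rt)[0].ravel()/np.pi
        print(t,s.round(3),w.round(3),'rows',int(np.ceil(max(np.linalg.norm(s)*.15/.0417,np.linalg.norm(w)*180/7.16))))
E
python3 - <<'E'
from h import *
plan((.39,.42,.24,90),(.47,.228,.22,90))
E
```

```text
tcp [0.2866 0.6106 0.2414] jaw 64.9 w 0.0857 t 0.1 F [-0.1  0.2 -0.5] q7 -0.08 tilt 0.09
(0.39, 0.42, 0.24, 90) [-1.164 -0.857  0.011] [-0.   -0.   -0.14] rows 6
(0.47, 0.228, 0.22, 90) [-2.191 -1.789  0.146] [-0.   -0.   -0.14] rows 11
```

{"method": "send_rows", "body": {"deltas": [[1,-0.99,-0.73,0,0,0,-0.14],[1,-0.99,-0.73,0,0,0,-0.14],[1,-0.99,-0.73,0,0,0,-0.14],[1,-0.99,-0.73,0,0,0,-0.14],[1,-0.99,-0.73,0,0,0,-0.14],[1,-0.99,-0.73,0,0,0,-0.14],[1,-0.99,-0.73,0,0,0,-0.14]]}}

```text
clock: 0.68
tcp_pos: [0.3754, 0.4477, 0.2422]
orientation: [-0.003, -3.141, 0.0]
contact_force: [0.5, 0.8, 0.5]
grip_width: 0.0854
```

Run:
```python
from h import *
plan((.42,.35,.24,90),(.47,.228,.22,90))
```

```text
tcp [0.3754 0.4477 0.2422] jaw 89.9 w 0.0854 t 0.7 F [0.5 0.8 0.5] q7 0.58 tilt 0.02
(0.42, 0.35, 0.24, 90) [-0.298 -0.651  0.015] [-0.    -0.    -0.001] rows 3
(0.47, 0.228, 0.22, 90) [-0.633 -1.463  0.148] [-0.    -0.    -0.001] rows 6
```

{"method": "send_rows", "body": {"deltas": [[1,-0.6,-1,0,0,0,0],[1,-0.6,-1,0,0,0,0],[1,-0.6,-1,0,0,0,0],[1,-0.6,-1,0,0,0,0],[1,-0.6,-1,0,0,0,0],[1,-0.6,-1,0,0,0,0]]}}

```text
clock: 1.18
tcp_pos: [0.4664, 0.2969, 0.2422]
orientation: [0.006, 3.141, -0.001]
contact_force: [-0.3, 0.3, -0.5]
grip_width: 0.0849
```

{"method": "send_rows", "body": {"deltas": [[1,-0.03,-0.24,0.1,0,0,0],[1,-0.03,-0.47,0.15,0,0,0],[1,-0.03,-0.47,0.15,0,0,0],[1,-0.03,-0.47,0.15,0,0,0],[1,-0.03,-0.47,0.15,0,0,0]]}}

```text
clock: 1.6
tcp_pos: [0.4688, 0.2312, 0.2199]
orientation: [0.006, -3.142, -0.002]
contact_force: [-0.3, 1.3, -0.5]
grip_width: 0.0854
```

Run:
```python
from h import *
f=grab('wrist','w1.png')
plan((.47,.228,.15,90))
```

```text
tcp [0.4689 0.2314 0.22  ] jaw 90.3 w 0.0852 t 1.6 F [-0.2  0.9 -0.2] q7 1.02 tilt 0.08
(0.47, 0.228, 0.15, 90) [-0.007 -0.024  0.467] [0.    0.    0.002] rows 2
```

View pics/w1.png

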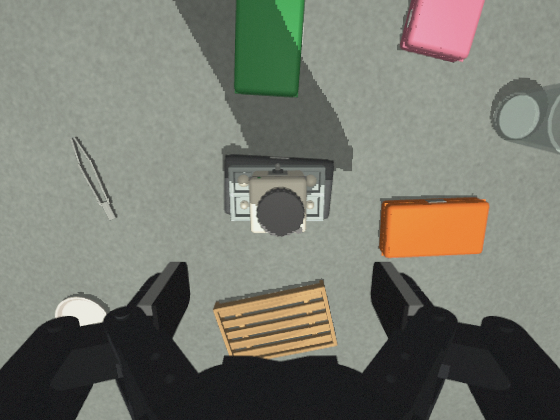

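The wrist view (up is −x) shows the tin top at (280,210), cube top corners at about (249,181), (306,180), (305,234), (252,235), the switch at (278,170) on the −x side, and the tray and case edges below.

Run:
```python
from h import *
f=load('wrist')
print('tin',px2w(f,[(280,210)],.116))
def rect(n,p,z):
    w=px2w(f,p,z); c=w.mean(0); e=w-np.roll(w,-1,0); print(n,c.round(4),[(round(np.hypot(*x[:2])*1000),round(np.degrees(np.arctan2(x[1],x[0])),1)) for x in e])
rect('cube',[(249,181),(306,180),(305,234),(252,235)],.092)
rect('tray',[(229,166),(331,166),(325,220),(232,222)],.046)
rect('case top -x edge',[(225,155),(335,160)],.028)
print('sw',px2w(f,[(278,170)],.07))
cv2.imwrite('pics/w1c.png',cv2.resize(f['pixels'][140:250,210:350,::-1],None,fx=5,fy=5,interpolation=cv2.INTER_CUBIC))
```

```text
tin [[0.46871038 0.23188425 0.116     ]]
cube [0.4744 0.2302 0.092 ] [(48, np.float64(-88.8)), (49, np.float64(-179.4)), (47, np.float64(91.4)), (49, np.float64(1.8))]
tray [0.4734 0.2313 0.046 ] [(100, np.float64(-89.8)), (56, np.float64(176.5)), (96, np.float64(91.5)), (58, np.float64(0.7))]
case top -x edge [0.4389 0.2321 0.028 ] [(114, np.float64(-92.4)), (114, np.float64(87.6))]
sw [[0.44480785 0.23005928 0.07      ]]
```

View pics/w1c.png

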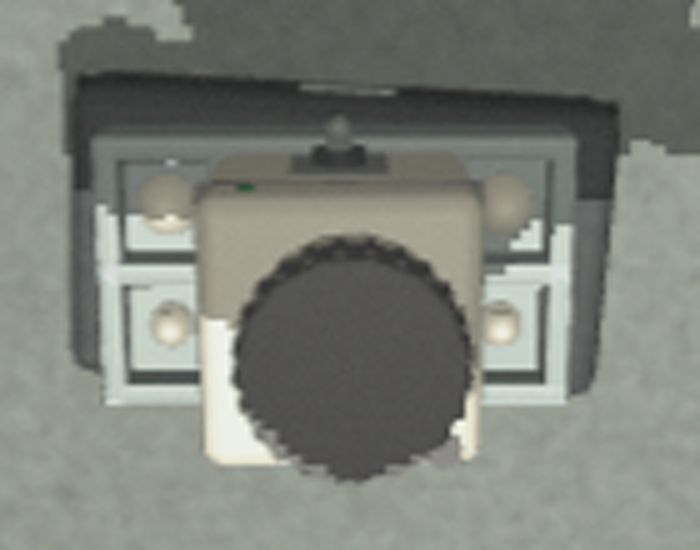

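The crop shows the tin centre at (353,357), which is (280.6,211.4) in the full frame, with the switch on the −x face. I'll grasp the tin.

{"method": "send_rows", "body": {"deltas": [[0.75,-0.007,0,0.2,0,0,0],[0.75,-0.007,0,0.4,0,0,0],[0.75,-0.007,0,0.6,0,0,0],[0.75,-0.007,0,0.7,0,0,0],[0.75,-0.007,0,0.76,0,0,0],[0.75,-0.007,0,0.765,0,0,0],[0.75,-0.007,0,0.765,0,0,0]]}}

```text
clock: 2.23
tcp_pos: [0.4705, 0.2299, 0.1053]
orientation: [-0.004, 3.141, 0.001]
contact_force: [0.2, -0.4, 0.5]
grip_width: 0.064
```

{"method": "send_rows", "body": {"deltas": [[0.3,0,0,0,0,0,0],[0.3,0,0,0,0,0,0],[0.3,0,0,0,0,0,0],[0.3,0,0,0,0,0,0],[0.3,0,0,0,0,0,0],[0.3,0,0,0,0,0,0],[0.3,0,0,0,0,0,0],[0.3,0,0,0,0,0,0]], "squeeze": 25}}

```text
clock: 2.9
tcp_pos: [0.4713, 0.2293, 0.1065]
orientation: [-0.002, 3.139, 0.003]
contact_force: [-1.4, -0.4, 7.0]
grip_width: 0.0371
```

{"method": "send_rows", "body": {"deltas": [[0.3,0,0,-0.02,0,0,0],[0.3,0,0,-0.03,0,0,0],[0.2,0,0,-0.04,0,0,0],[0.2,0,0,-0.04,0,0,0]]}}

```text
clock: 3.23
tcp_pos: [0.4706, 0.2284, 0.1114]
orientation: [-0.001, 3.141, 0.0]
contact_force: [0.4, -0.2, -0.7]
grip_width: 0.0372
```

Run:
```python
from h import *
plan((.47,.229,.18,None),(.56,.1,.2,None))
```

```text
tcp [0.4706 0.2284 0.1114] jaw 90.0 w 0.0372 t 3.2 F [ 0.4 -0.2 -0.7] q7 1.03 tilt 0.03
(0.47, 0.229, 0.18, None) [ 0.004  0.004 -0.457] [ 0.  0. -0.] rows 2
(0.56, 0.1, 0.2, None) [-0.596 -0.856 -0.59 ] [ 0.  0. -0.] rows 5
```

{"method": "send_rows", "body": {"deltas": [[0.2,0,0,-0.2,0,0,0],[0.2,0,0,-0.4,0,0,0],[0.2,0,0,-0.5,0,0,0],[0.2,-0.2,-0.25,-0.5,0,0,0],[0.2,-0.4,-0.5,-0.5,0,0,0],[0.2,-0.6,-0.75,-0.5,0,0,0],[0.2,-0.8,-1,-0.5,0,0,0],[0.2,-0.8,-1,-0.5,0,0,0]]}}

```text
clock: 3.9
tcp_pos: [0.5928, 0.0737, 0.1862]
orientation: [0.005, 3.14, -0.003]
contact_force: [-0.3, -0.2, -0.7]
grip_width: 0.0369
```

Run:
```python
from h import *
f=grab('wrist'); cv2.imwrite('pics/w2.png',f['pixels'][:,:,::-1])
plan((.6554,-.031,.12,None))
```

```text
tcp [0.595  0.0695 0.1863] jaw 89.5 w 0.0366 t 4.0 F [ 3.5 -3.6 -0.2] q7 1.4 tilt 0.31
(0.6554, -0.031, 0.12, None) [-0.407 -0.665  0.446] [-0.001  0.001  0.   ] rows 4
```

View pics/w2.png

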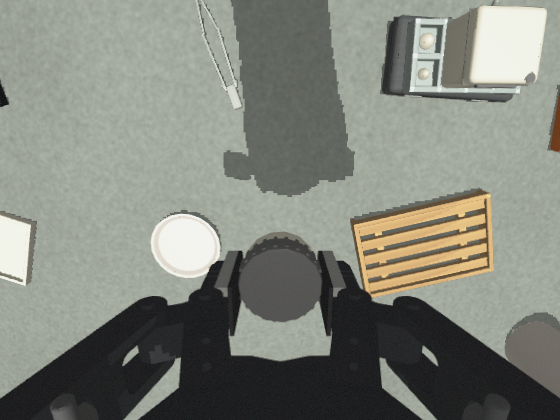

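Tin is held level between the pads; the dish rim centre is near (186,245).

Run:
```python
from h import *
f=load('wrist'); print(px2w(f,[(186,245),(151,244),(221,246)],.009))
print('tintop at tcp height',px2w(f,[(281,281)],.1863+.0095))
s=load('scene'); print(px2w(s,[(316.5*.7,442*.7)],.009))
plan((.655,-.031,.06,90))
```

```text
[[ 0.65443991 -0.02726396  0.009     ]
 [ 0.65335676 -0.0653366   0.009     ]
 [ 0.65557126  0.010477    0.009     ]]
tintop at tcp height [[0.59068911 0.07460602 0.1958    ]]
[[ 0.65760209 -0.02735486  0.009     ]]
tcp [0.595  0.0695 0.1863] jaw 89.5 w 0.0366 t 4.0 F [ 3.5 -3.6 -0.2] q7 1.4 tilt 0.31
(0.655, -0.031, 0.06, 90) [-0.403 -0.663  0.846] [-0.001  0.001 -0.003] rows 5
```

{"method": "send_rows", "body": {"deltas": [[0.2,-0.15,-0.25,0.1,0,0,0],[0.2,-0.3,-0.5,0.3,0,0,0],[0.2,-0.42,-0.68,0.5,0,0,0],[0.2,-0.42,-0.68,0.7,0,0,0],[0.2,-0.42,-0.68,0.8,0,0,0],[0.2,-0.42,-0.68,0.8,0,0,0],[0.2,-0.42,-0.68,0.8,0,0,0],[0.2,-0.42,-0.68,0.8,0,0,0]]}}

```text
clock: 4.62
tcp_pos: [0.6545, -0.0222, 0.0674]
orientation: [-0.003, 3.14, 0.001]
contact_force: [0.1, 0.7, -0.8]
grip_width: 0.037
```

Run:
```python
from h import *
plan((.6555,-.029,.022,90))
```

```text
tcp [ 0.6545 -0.0222  0.0674] jaw 90.1 w 0.037 t 4.6 F [ 0.1  0.7 -0.8] q7 1.61 tilt 0.11
(0.6555, -0.029, 0.022, 90) [-0.006 -0.045  0.303] [0.    0.001 0.001] rows 2
```

{"method": "send_rows", "body": {"deltas": [[0.2,-0.006,-0.045,0.1,0,0,0],[0.2,-0.006,-0.045,0.2,0,0,0],[0.2,-0.006,-0.045,0.27,0,0,0],[0.2,-0.006,-0.045,0.3,0,0,0],[0.2,-0.006,-0.045,0.3,0,0,0],[0.2,-0.006,-0.045,0.3,0,0,0]]}}

```text
clock: 5.12
tcp_pos: [0.6549, -0.0298, 0.0214]
orientation: [-0.002, 3.141, 0.0]
contact_force: [0.3, -0.3, -0.6]
grip_width: 0.0371
```

{"method": "send_rows", "body": {"deltas": [[0.2,0,0,0.01,0,0,0],[0.2,0,0,0.014,0,0,0],[0.2,0,0,0.014,0,0,0]]}}

```text
clock: 5.37
tcp_pos: [0.6549, -0.0301, 0.0194]
orientation: [-0.002, 3.141, 0.0]
contact_force: [1.0, 0.4, -0.3]
grip_width: 0.0366
```

{"method": "send_rows", "body": {"deltas": [[0.5,0,0,0,0,0,0],[0.6,0,0,0,0,0,0],[0.6,0,0,0,0,0,0],[0.6,0,0,-0.05,0,0,0],[0.6,0,0,-0.1,0,0,0],[0.6,0,0,-0.3,0,0,0],[0.8,0,0,-0.6,0,0,0],[1,0,0,-0.9,0,0,0],[1,0,0.2,-1,0,0,0],[1,0.2,0.4,-1,0,0,0],[1,0.4,0.7,-1,0,0,0],[1,0.6,1,-1,0,0,0],[1,0.8,1,-1,0,0,0],[1,0.8,1,-1,0,0,0],[1,0.8,1,-1,0,0,0]]}}

```text
clock: 6.62
tcp_pos: [0.5319, 0.122, 0.1697]
orientation: [0.009, -3.141, -0.002]
contact_force: [-0.0, -0.4, 0.2]
grip_width: 0.0855
```

Run:
```python
from h import *
f=grab('wrist'); g=grab('scene'); a=f['pixels'][:,:,::-1]
b=cv2.resize(g['pixels'][280:340,190:255,::-1],None,fx=4,fy=4,interpolation=cv2.INTER_CUBIC)
c=np.zeros((420,800,3),np.uint8); c[:,:540]=a[:,:540]; c[:240,540:800]=b; cv2.imwrite('pics/w3.png',c)
plan((.4745,.23,.14,90))
```

```text
tcp [0.5353 0.1193 0.17  ] jaw 90.0 w 0.0855 t 6.7 F [ 0.4 -0.4  0.9] q7 1.29 tilt 0.12
(0.4745, 0.23, 0.14, 90) [0.405 0.738 0.199] [0.    0.001 0.   ] rows 4
```

View pics/w3.png

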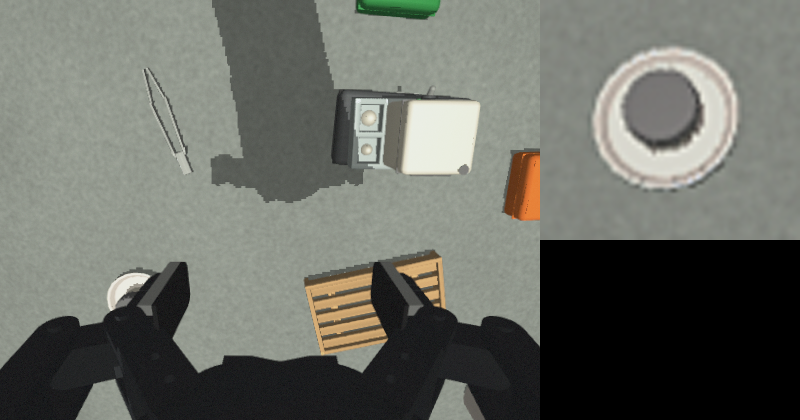

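Tin sits in the dish, upright. Cube top corners in the wrist view: (407,100), (479,101), (473,174), (400,174).

Run:
```python
from h import *
f=load('wrist'); g=load('scene')
w=px2w(f,[(407,100),(479,101),(473,174),(400,174)],.092); print(w.mean(0),w.round(4))
print('tin',px2w(g,[(190+122/4,280+103/4)],.028),'dish',px2w(g,[(190+126/4,280+118/4)],.009))
```

```text
[0.47340971 0.22867638 0.092     ] [[0.4496 0.2036 0.092 ]
 [0.4491 0.2514 0.092 ]
 [0.4972 0.2556 0.092 ]
 [0.4977 0.2042 0.092 ]]
tin [[ 0.65625435 -0.02729943  0.028     ]] dish [[ 0.65782317 -0.02741779  0.009     ]]
```

{"method": "send_rows", "body": {"deltas": [[1,0.2,0.35,0,0,0,0],[1,0.4,0.7,0,0,0,0],[1,0.4,0.72,0,0,0,0],[1,0.4,0.72,0,0,0,0],[1,0.4,0.72,0,0,0,0],[1,0.4,0.72,0,0,0,0]]}}

```text
clock: 7.22
tcp_pos: [0.4761, 0.2264, 0.1692]
orientation: [0.002, 3.14, -0.001]
contact_force: [0.2, -0.1, -0.0]
grip_width: 0.0854
```

Run:
```python
from h import *
f=grab('wrist'); cv2.imwrite('pics/w4.png',f['pixels'][:,:,::-1]); plan((.4745,.23,.075,90))
```

```text
tcp [0.4762 0.2257 0.1691] jaw 89.9 w 0.0852 t 7.3 F [ 0.3  0.2 -0.3] q7 1.04 tilt 0.07
(0.4745, 0.23, 0.075, 90) [0.012 0.029 0.627] [-0.     0.    -0.001] rows 3
```

View pics/w4.png

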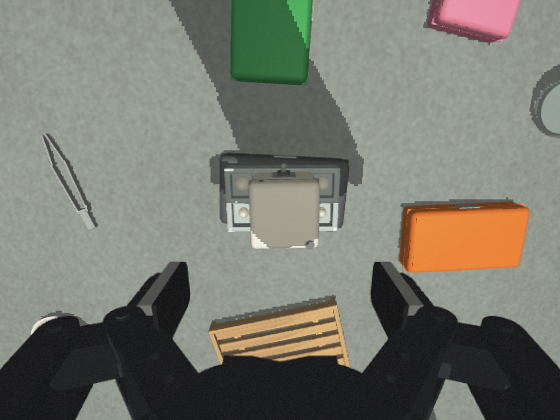

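The cube's top corners show at (250,178), (319,179), (318,247), (251,247), with the switch at (283,170).

Run:
```python
from h import *
f=load('wrist')
w=px2w(f,[(250,178),(319,179),(318,247),(251,247)],.092); print(w.mean(0),w.round(4))
plan((w[:,0].mean(),w[:,1].mean(),.073,90))
```

```text
[0.47085551 0.23010701 0.092     ] [[0.4453 0.2066 0.092 ]
 [0.446  0.2534 0.092 ]
 [0.4961 0.2545 0.092 ]
 [0.496  0.2059 0.092 ]]
tcp [0.4762 0.2257 0.1691] jaw 89.9 w 0.0852 t 7.3 F [ 0.3  0.2 -0.3] q7 1.04 tilt 0.07
(np.float64(0.4708555101952908), np.float64(0.23010700705392978), 0.073, 90) [0.036 0.029 0.641] [-0.     0.    -0.001] rows 3
```

{"method": "send_rows", "body": {"deltas": [[1,0.03,0.029,0.2,0,0,0],[1,0.03,0.029,0.4,0,0,0],[1,0.03,0.029,0.55,0,0,0],[1,0.03,0.029,0.635,0,0,0],[1,0.03,0.029,0.635,0,0,0],[1,0.03,0.029,0.635,0,0,0],[1,0.03,0.029,0.635,0,0,0]]}}

```text
clock: 7.85
tcp_pos: [0.4713, 0.2313, 0.0746]
orientation: [0.002, 3.14, 0.001]
contact_force: [-0.2, 1.3, -0.3]
grip_width: 0.0856
```

{"method": "send_rows", "body": {"deltas": [[0.4,0,0,0,0,0,0],[0.4,0,0,0,0,0,0],[0.4,0,0,0,0,0,0],[0.4,0,0,0,0,0,0],[0.4,0,0,0,0,0,0],[0.4,0,0,0,0,0,0],[0.4,0,0,0,0,0,0]], "squeeze": 30}}

```text
clock: 8.43
tcp_pos: [0.4705, 0.2321, 0.0746]
orientation: [-0.001, 3.14, 0.001]
contact_force: [-0.2, -1.7, 6.6]
grip_width: 0.0495
```

{"method": "send_rows", "body": {"deltas": [[0.3,0,0,-0.1,0,0,0],[0.3,0,0,-0.3,0,0,0],[0.3,0,0,-0.5,0,0,0],[0.3,0,0,-0.6,0,0,0],[0.3,0,-0.15,-0.6,0,0,-0.02],[0.3,0,-0.35,-0.6,0,0,-0.04],[0.3,0,-0.55,-0.6,0,0,-0.07],[0.3,0,-0.75,-0.6,0,0,-0.07],[0.3,0,-0.95,-0.6,0,0,-0.07],[0.3,0,-1,-0.6,0,0,-0.07]]}}

```text
clock: 9.27
tcp_pos: [0.4691, 0.0766, 0.1635]
orientation: [0.337, -3.122, 0.003]
contact_force: [-1.0, -1.5, -2.6]
grip_width: 0.0495
```

Run:
```python
from h import *
plan((.475,-.05,.16,102.5),(.475,-.24,.16,102.5))
```

```text
tcp [0.4691 0.0766 0.1635] jaw 102.3 w 0.0495 t 9.3 F [-1.  -1.5 -2.6] q7 1.53 tilt 0.15
(0.475, -0.05, 0.16, 102.5) [ 0.142 -0.833  0.025] [-0.001 -0.001 -0.001] rows 4
(0.475, -0.24, 0.16, 102.5) [ 0.412 -2.07   0.028] [-0.001 -0.001 -0.001] rows 8
```

Stop short of the base (about y −0.2) and look.

{"method": "send_rows", "body": {"deltas": [[0.3,0.05,-0.2,0,0,0,0],[0.3,0.09,-0.4,0,0,0,0],[0.3,0.13,-0.6,0,0,0,0],[0.3,0.17,-0.8,0,0,0,0],[0.3,0.2,-1,0,0,0,0],[0.3,0.2,-1,0,0,0,0]]}}

```text
clock: 9.77
tcp_pos: [0.4732, -0.0771, 0.1639]
orientation: [-0.334, 3.124, -0.004]
contact_force: [-0.1, 0.1, -2.2]
grip_width: 0.0493
```

{"method": "send_rows", "body": {"deltas": [[0.3,0.04,-0.2,0,0,0,0],[0.3,0.08,-0.4,0,0,0,0],[0.3,0.12,-0.6,0,0,0,0],[0.3,0.15,-0.75,0,0,0,0],[0.3,0.15,-0.75,0,0,0,0],[0.3,0.15,-0.75,0,0,0,0],[0.3,0.15,-0.75,0,0,0,0]]}}

```text
clock: 10.35
tcp_pos: [0.4762, -0.1845, 0.1634]
orientation: [0.347, -3.122, -0.001]
contact_force: [-0.2, 0.3, -2.3]
grip_width: 0.0497
```

Run:
```python
from h import *
f=grab('wrist'); cv2.imwrite('pics/w5.png',f['pixels'][:,:,::-1]); plan((.476,-.2455,.1,102.5))
```

```text
tcp [ 0.4763 -0.1841  0.1635] jaw 102.8 w 0.0494 t 10.4 F [-0.1  0.1 -3.3] q7 2.14 tilt 0.06
(0.476, -0.2455, 0.1, 102.5) [ 0.092 -0.399  0.423] [ 0.    -0.     0.001] rows 3
```

View pics/w5.png

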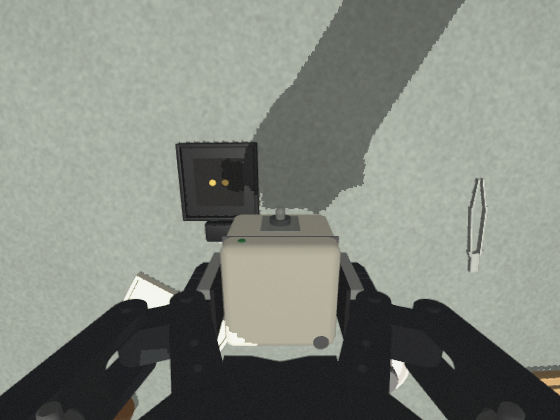

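The held cube (top corners (222,237), (340,238), (337,345), (225,346)) is square in the jaws with its switch towards −x. The base has corners (177,143), (257,142), (262,219), (183,222), contacts at (212,183) and (225,183), and the socket block at +x.

Run:
```python
from h import *
f=load('wrist')
w=px2w(f,[(222,237),(340,238),(337,345),(225,346)],.181); print('cube',w.mean(0),w.round(4))
b=px2w(f,[(177,143),(257,142),(262,219),(183,222)],.01); print('base',b.mean(0),b.round(4)); c=px2w(f,[(212,183),(225,183)],.006); print(c, c.mean(0))
for q in (w,b): 
  d=q[1]-q[0]+q[2]-q[3]; print(np.degrees(np.arctan2(d[1],d[0])))
```

```text
cube [ 0.47615455 -0.18391037  0.181     ] [[ 0.4559 -0.2122  0.181 ]
 [ 0.4461 -0.167   0.181 ]
 [ 0.4956 -0.154   0.181 ]
 [ 0.507  -0.2024  0.181 ]]
base [ 0.47737622 -0.24135591  0.01      ] [[ 0.4496 -0.2852  0.01  ]
 [ 0.4332 -0.2149  0.01  ]
 [ 0.5034 -0.1956  0.01  ]
 [ 0.5233 -0.2697  0.01  ]]
[[ 0.48010034 -0.24896096  0.006     ]
 [ 0.47741456 -0.23694589  0.006     ]] [ 0.47875745 -0.24295342  0.006     ]
102.72909292535921
104.11598067707267
```

Run:
```python
from h import *
plan((.4775,-.2435,.1635,103.5),(.4775,-.2435,.06,103.5),(.4775,-.2435,.0355,103.5))
```

```text
tcp [ 0.4763 -0.1841  0.1635] jaw 102.8 w 0.0494 t 10.4 F [-0.1  0.1 -3.3] q7 2.14 tilt 0.06
(0.4775, -0.2435, 0.1635, 103.5) [ 0.08  -0.388 -0.001] [ 0.    -0.    -0.004] rows 2
(0.4775, -0.2435, 0.06, 103.5) [ 0.08  -0.389  0.689] [ 0.    -0.    -0.004] rows 3
(0.4775, -0.2435, 0.0355, 103.5) [ 0.079 -0.389  0.853] [ 0.    -0.    -0.004] rows 4
```

{"method": "send_rows", "body": {"deltas": [[0.3,0.04,-0.2,0,0,0,-0.004],[0.3,0.08,-0.39,0,0,0,-0.004],[0.3,0.08,-0.39,0.2,0,0,-0.004],[0.3,0.08,-0.39,0.4,0,0,-0.004],[0.3,0.08,-0.39,0.6,0,0,-0.004],[0.3,0.08,-0.39,0.72,0,0,-0.004],[0.3,0.08,-0.39,0.78,0,0,-0.004],[0.3,0.08,-0.39,0.82,0,0,-0.004],[0.3,0.08,-0.39,0.84,0,0,-0.004],[0.3,0.08,-0.39,0.85,0,0,-0.004],[0.3,0.08,-0.39,0.85,0,0,-0.004]]}}

```text
clock: 11.32
tcp_pos: [0.4782, -0.2453, 0.037]
orientation: [-0.366, 3.119, -0.001]
contact_force: [-0.8, 0.7, -1.7]
grip_width: 0.0494
```

{"method": "send_rows", "body": {"deltas": [[0.3,0,0,0.008,0,0,0],[0.3,0,0,0.014,0,0,0],[0.3,0,0,0.014,0,0,0]]}}

```text
clock: 11.57
tcp_pos: [0.478, -0.2455, 0.0347]
orientation: [-0.366, 3.119, -0.001]
contact_force: [0.1, -0.2, -0.4]
grip_width: 0.0496
```

{"method": "send_rows", "body": {"deltas": [[0.7,0,0,0,0,0,0],[0.8,0,0,0,0,0,0],[0.8,0,0,0,0,0,0],[0.8,0,0,-0.05,0,0,0],[0.8,0,0,-0.2,0,0,0],[1,0,0,-0.45,0,0,0],[1,0,0,-0.7,0,0,0],[1,0,0,-0.95,0,0,0],[1,0,0.3,-0.95,0,0,0],[1,0,0.6,-0.95,0,0,0],[1,0,0.9,-0.95,0,0,0],[1,0,1,-0.95,0,0,0],[1,0,1,-0.95,0,0,0]]}}

```text
clock: 12.65
tcp_pos: [0.4414, -0.094, 0.177]
orientation: [0.377, -3.118, -0.004]
contact_force: [0.2, 0.6, 0.2]
grip_width: 0.0856
```

Run:
```python
from h import *
f=grab('wrist'); g=grab('scene'); a=f['pixels'][:,:,::-1]
b=cv2.resize(g['pixels'][190:255,115:180,::-1],None,fx=4,fy=4,interpolation=cv2.INTER_CUBIC)
c=np.zeros((420,800,3),np.uint8); c[:,:540]=a[:,:540]; c[:260,540:800]=b; cv2.imwrite('pics/w6.png',c)
plan((.476,.05,.18,None))
```

```text
tcp [ 0.4428 -0.0988  0.1772] jaw 103.5 w 0.0855 t 12.8 F [-0.5 -0.5  0.5] q7 1.94 tilt 0.06
(0.476, 0.05, 0.18, None) [-0.447  0.913 -0.018] [-0.  0.  0.] rows 4
```

View pics/w6.png

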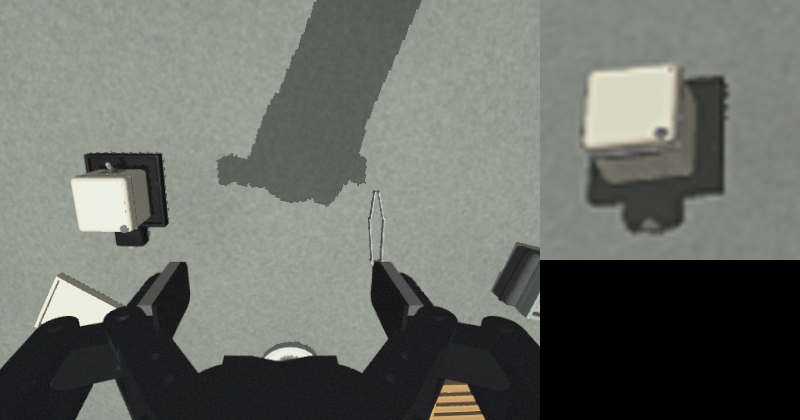

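Cube sits in the well with the switch at −x; its top corners are at about (71,176), (125,174), (133,232), (80,233).

Run:
```python
from h import *
f=load('wrist')
b=px2w(f,[(71,176),(125,174),(133,232),(80,233)],.052); print(b.mean(0),b.round(4))
g=load('scene')
b=px2w(g,np.array([(588-540,73),(680-540,67),(678-540,143),(585-540,151)])/4+[115,190],.052); print(b.mean(0),b.round(4))
```

```text
[ 0.47938398 -0.24278859  0.052     ] [[ 0.4604 -0.2713  0.052 ]
 [ 0.4478 -0.2257  0.052 ]
 [ 0.4983 -0.2135  0.052 ]
 [ 0.511  -0.2606  0.052 ]]
[ 0.48552835 -0.24011778  0.052     ] [[ 0.4664 -0.2712  0.052 ]
 [ 0.4568 -0.2213  0.052 ]
 [ 0.5042 -0.2095  0.052 ]
 [ 0.5147 -0.2584  0.052 ]]
```

{"method": "send_rows", "body": {"deltas": [[1,-0.15,0.25,0,0,0,0.039],[1,-0.3,0.5,0,0,0,0.078],[1,-0.45,0.75,0,0,0,0.117],[1,-0.45,1,0,0,0,0.156],[1,-0.45,1,0,0,0,0.195],[1,-0.45,1,0,0,0,0.234],[1,-0.45,1,0,0,0,0.273],[1,-0.45,1,0,0,0,0.312],[1,-0.45,1,0,0,0,0.351],[1,-0.45,1,0,0,0,0.39],[1,-0.45,1,0,0,0,0.429],[1,-0.45,1,0,0,0,0.468],[1,-0.45,1,0,0,0,0.507],[1,-0.45,1,0,0,0,0.546],[1,-0.45,1,0,0,0,0.575],[1,-0.45,1,0,0,0,0.575],[1,-0.45,1,0,0,0,0.575]]}}

```text
clock: 14.17
tcp_pos: [0.4743, 0.061, 0.1768]
orientation: [2.221, 2.22, -0.0]
contact_force: [0.1, 0.4, -0.9]
grip_width: 0.0852
```

Run:
```python
from h import *
plan((.473,.18,.18,0))
```

```text
tcp [0.4743 0.061  0.1768] jaw -0.0 w 0.0852 t 14.2 F [ 0.1  0.4 -0.9] q7 -0.12 tilt 0.04
(0.473, 0.18, 0.18, 0) [ 0.793 -0.009 -0.022] [ 0.  0. -0.] rows 3
```

{"method": "send_rows", "body": {"deltas": [[1,0.25,0,0,0,0,0],[1,0.5,0,0,0,0,0],[1,0.75,0,0,0,0,0],[1,0.9,0,0,0,0,0],[1,0.9,0,0,0,0,0],[1,0.9,0,0,0,0,0],[1,0.9,0,0,0,0,0]]}}

```text
clock: 14.75
tcp_pos: [0.4743, 0.1959, 0.1765]
orientation: [2.223, 2.22, -0.001]
contact_force: [-0.3, -0.1, -0.0]
grip_width: 0.0859
```

Run:
```python
from h import *
f=grab('wrist'); cv2.imwrite('pics/w7.png',f['pixels'][:,:,::-1]); plan((.473,.23,.1,0))
```

```text
tcp [0.4743 0.1954 0.1766] jaw -0.2 w 0.0855 t 14.8 F [ 0.5 -0.3  0.6] q7 -0.38 tilt 0.04
(0.473, 0.23, 0.1, 0) [ 0.231 -0.009  0.51 ] [-0.     0.    -0.001] rows 3
```

View pics/w7.png

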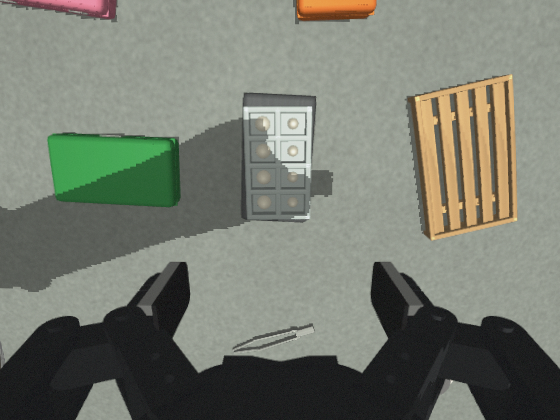

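Tray rim corners are at about (248,106), (313,110), (309,221), (246,219). The case's far edge runs (245,95) to (315,97). Stand corners: (408,98), (511,76), (517,218), (430,238).

Run:
```python
from h import *
f=load('wrist')
def rect(n,p,z):
    w=px2w(f,p,z); d=w[0]-w[3]+w[1]-w[2]; print(n,w.mean(0).round(4),'yaw of y',np.degrees(np.arctan2(d[1],d[0])).round(1),[round(np.hypot(*(w[i]-w[i-1])[:2])*1000) for i in range(4)])
rect('tray',[(248,106),(313,110),(309,221),(246,219)],.046)
rect('stand',[(408,98),(511,76),(517,218),(430,238)],.018)
b=px2w(f,[(245,95),(315,97)],.028);print(b)
cv2.imwrite('pics/w7c.png',cv2.resize(f['pixels'][85:230,230:330,::-1],None,fx=4,fy=4,interpolation=cv2.INTER_CUBIC))
```

```text
tray [0.4749 0.2276 0.046 ] yaw of y 88.4 [96, 52, 94, 56]
stand [0.653  0.2283 0.018 ] yaw of y 104.9 [139, 94, 137, 90]
[[0.44615646 0.28599232 0.028     ]
 [0.50560071 0.28430278 0.028     ]]
```

View pics/w7c.png

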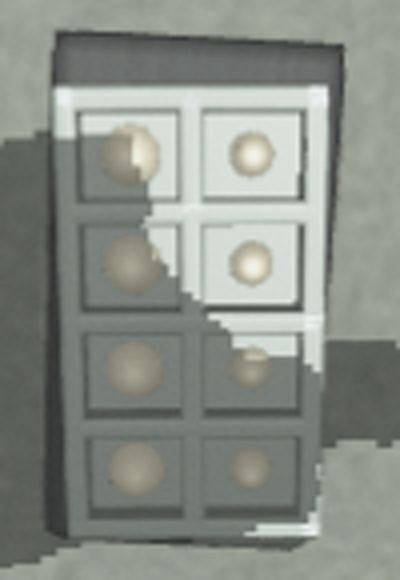

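{"method": "send_rows", "body": {"deltas": [[1,0.11,0,0.2,0,0,0],[1,0.22,0,0.4,0,0,0],[1,0.22,-0.003,0.6,0,0,-0.001],[1,0.22,-0.003,0.75,0,0,-0.001],[1,0.22,-0.003,0.85,0,0,-0.001],[1,0.22,-0.003,0.88,0,0,-0.001],[1,0.22,-0.003,0.88,0,0,-0.001],[1,0.22,-0.003,0.88,0,0,-0.001]]}}

```text
clock: 15.47
tcp_pos: [0.4743, 0.2294, 0.0453]
orientation: [2.221, 2.221, 0.001]
contact_force: [0.1, -0.1, 0.5]
grip_width: 0.0853
```

{"method": "send_rows", "body": {"deltas": [[0.4,0,0,0,0,0,0],[0.4,0,0,0,0,0,0],[0.4,0,0,0,0,0,0],[0.4,0,0,0,0,0,0],[0.4,0,0,0,0,0,0],[0.4,0,0,0,0,0,0]], "squeeze": 25}}

```text
clock: 15.97
tcp_pos: [0.4743, 0.2305, 0.0458]
orientation: [2.22, 2.222, 0.003]
contact_force: [-2.3, -1.2, 5.5]
grip_width: 0.0548
```

{"method": "send_rows", "body": {"deltas": [[0.4,0,0,-0.08,0,0,0],[0.4,0,0,-0.2,0,0,0],[0.4,0,0,-0.4,0,0,0],[0.4,0,0,-0.6,0,0,0],[0.4,-0.1,0.05,-0.8,0,0,0],[0.4,-0.3,0.15,-0.8,0,0,0.02],[0.4,-0.5,0.25,-0.8,0,0,0.04],[0.4,-0.7,0.35,-0.8,0,0,0.06],[0.4,-0.85,0.4,-0.8,0,0,0.08],[0.4,-1,0.4,-0.8,0,0,0.1],[0.4,-1,0.4,-0.8,0,0,0.1]]}}

```text
clock: 16.88
tcp_pos: [0.5335, 0.0744, 0.1654]
orientation: [2.549, 1.833, -0.002]
contact_force: [-0.3, -0.5, -0.1]
grip_width: 0.055
```

Run:
```python
from h import *
plan((.59,-.06,.165,-18),(.62,-.2,.165,-18))
```

```text
tcp [0.5335 0.0744 0.1654] jaw -18.6 w 0.055 t 16.9 F [-0.3 -0.5 -0.1] q7 -0.37 tilt 0.12
(0.59, -0.06, 0.165, -18) [-0.73   0.642  0.005] [ 0.     0.001 -0.003] rows 4
(0.62, -0.2, 0.165, -18) [-1.551  1.129  0.007] [ 0.     0.001 -0.003] rows 7
```

Run:
```python
from h import *
g=load('scene')
p=np.array([(360,483),(452,526),(408,592),(314,545)],float); p=(p-[300,348])/2+[70,200]
w=px2w(g,p,.009); print(w.mean(0),w.round(4)); 
for a,b in ((0,1),(3,2),(0,3),(1,2)): d=w[b]-w[a]; print(np.hypot(*d[:2])*1e3,np.degrees(np.arctan2(d[1],d[0])))
# stand, scene0 800-scale
w=px2w(g,np.array([(441,434),(537,424),(550,485),(450,497)])*.7,.018); print('stand',w.mean(0))
w=px2w(g,np.array([(182,304),(229,300),(229,344),(184,349)])*.7,.010); print('base',w.mean(0))
```

```text
[ 0.6506906  -0.26308261  0.009     ] [[ 0.5954 -0.3067  0.009 ]
 [ 0.632  -0.1941  0.009 ]
 [ 0.7063 -0.2194  0.009 ]
 [ 0.6691 -0.3321  0.009 ]]
118.48175228547181 71.98372922164094
118.611347345709 71.70205713793322
77.9158010785271 -18.9545199354249
78.49684856049358 -18.85401629192026
stand [0.6567449  0.22768957 0.018     ]
base [ 0.48632695 -0.23839592  0.01      ]
```

{"method": "send_rows", "body": {"deltas": [[0.4,-0.18,0.15,0,0,0,-0.003],[0.4,-0.36,0.32,0,0,0,-0.003],[0.4,-0.54,0.48,0,0,0,-0.003],[0.4,-0.73,0.64,0,0,0,-0.003],[0.4,-0.88,0.75,0,0,0,-0.003],[0.4,-0.96,0.82,0,0,0,-0.003],[0.4,-0.96,0.82,0,0,0,-0.003],[0.4,-0.96,0.82,0,0,0,-0.003]]}}

```text
clock: 17.55
tcp_pos: [0.6058, -0.095, 0.1648]
orientation: [-2.533, -1.857, 0.0]
contact_force: [-0.6, 0.8, -1.9]
grip_width: 0.0554
```

Run:
```python
from h import *
plan((.62,-.18,.165,-18),(.56,-.3,.165,-18))
```

```text
tcp [ 0.6058 -0.095   0.1648] jaw -17.5 w 0.0554 t 17.6 F [-0.6  0.8 -1.9] q7 -0.01 tilt 0.04
(0.62, -0.18, 0.165, -18) [-0.512  0.261 -0.002] [-0.    -0.     0.003] rows 3
(0.56, -0.3, 0.165, -18) [-1.395  0.12  -0.002] [-0.    -0.     0.003] rows 6
```

Run:
```python
from h import *
plan((.649,-.267,.165,-18.3),(.649,-.267,.06,-18.3))
```

```text
tcp [ 0.6058 -0.095   0.1648] jaw -17.5 w 0.0554 t 17.6 F [-0.6  0.8 -1.9] q7 -0.01 tilt 0.04
(0.649, -0.267, 0.165, -18.3) [-1.007  0.62  -0.002] [-0.    -0.     0.004] rows 5
(0.649, -0.267, 0.06, -18.3) [-1.007  0.62   0.698] [-0.    -0.     0.004] rows 5
```

{"method": "send_rows", "body": {"deltas": [[0.4,-0.2,0.12,0,0,0,0.004],[0.4,-0.4,0.25,0,0,0,0.004],[0.4,-0.6,0.37,0,0,0,0.004],[0.4,-0.8,0.5,0,0,0,0.004],[0.4,-1,0.62,0,0,0,0.004],[0.4,-1,0.62,0.2,0,0,0.004],[0.4,-1,0.62,0.4,0,0,0.004],[0.4,-1,0.62,0.6,0,0,0.004],[0.4,-1,0.62,0.75,0,0,0.004],[0.4,-1,0.62,0.75,0,0,0.004],[0.4,-1,0.62,0.75,0,0,0.004]]}}

```text
clock: 18.47
tcp_pos: [0.6497, -0.263, 0.0513]
orientation: [-2.539, -1.845, 0.002]
contact_force: [-0.0, 0.1, -0.7]
grip_width: 0.0547
```

Run:
```python
from h import *
f=grab('wrist'); cv2.imwrite('pics/w8.png',f['pixels'][:,:,::-1]); plan((.649,-.267,.0215,-18.3))
```

```text
tcp [ 0.6509 -0.2642  0.0531] jaw -18.0 w 0.0552 t 18.5 F [-0.5  0.5 -0.3] q7 0.28 tilt 0.04
(0.649, -0.267, 0.0215, -18.3) [-0.022 -0.006  0.21 ] [ 0.    -0.     0.001] rows 1
```

View pics/w8.png

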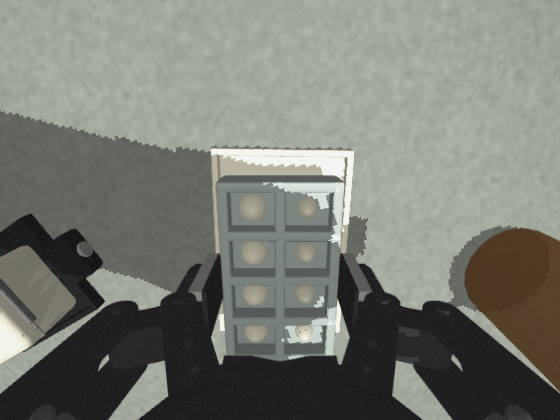

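The held tray is nearly aligned with the holder. The holder's far rim corners are at (211,149) and (354,150), the tray's far top corners at (217,181) and (343,181).

Run:
```python
from h import *
f=load('wrist'); o=r.get_obs(); p=np.array([.6503,-.2636]); a=np.radians(-18); 
X=np.array([-np.sin(a),np.cos(a)]);Y=np.array([np.cos(a),np.sin(a)])
for n,q,z in (('holder',[(211,149),(354,150)],.009),('tray',[(217,181),(343,181)],.052-.0175+.018)):
    w=px2w(f,q,z)[:,:2]; d=w-p; print(n,w.round(4),'toolx',(d@X).round(4),'tooly',(d@Y).round(4))
```

```text
holder [[ 0.6319 -0.1982]
 [ 0.7068 -0.223 ]] toolx [0.0565 0.0561] tooly [-0.0377  0.0412]
tray [[ 0.64   -0.2103]
 [ 0.6909 -0.2268]] toolx [0.0475 0.0475] tooly [-0.0263  0.0273]
```

{"method": "send_rows", "body": {"deltas": [[0.4,-0.02,0.009,0.05,0,0,0],[0.4,-0.02,0.009,0.1,0,0,0],[0.4,-0.02,0.009,0.15,0,0,0],[0.4,-0.02,0.009,0.18,0,0,0],[0.4,-0.02,0.009,0.195,0,0,0],[0.4,-0.02,0.009,0.195,0,0,0],[0.4,-0.02,0.009,0.195,0,0,0]]}}

```text
clock: 19.1
tcp_pos: [0.6507, -0.2689, 0.0228]
orientation: [2.544, 1.844, 0.0]
contact_force: [0.2, 0.4, 0.1]
grip_width: 0.0549
```

{"method": "send_rows", "body": {"deltas": [[0.4,0,0,0.006,0,0,0],[0.4,0,0,0.01,0,0,0],[0.4,0,0,0.01,0,0,0]]}}

```text
clock: 19.35
tcp_pos: [0.6509, -0.269, 0.022]
orientation: [2.543, 1.843, 0.001]
contact_force: [-1.6, -0.1, 3.1]
grip_width: 0.0551
```

Contact with the floor (+3 N); release and leave.

{"method": "send_rows", "body": {"deltas": [[0.8,0,0,0,0,0,0],[0.85,0,0,0,0,0,0],[0.85,0,0,0,0,0,0],[0.85,0,0,-0.05,0,0,0],[0.85,0,0,-0.2,0,0,0],[1,0,0,-0.45,0,0,0],[1,0,0,-0.7,0,0,0],[1,0,0,-0.95,0,0,0],[1,0.2,-0.2,-1,0,0,0],[1,0.45,-0.4,-1,0,0,0],[1,0.7,-0.6,-1,0,0,0],[1,0.95,-0.8,-1,0,0,0],[1,1,-0.9,-1,0,0,0],[1,1,-0.9,-1,0,0,0]]}}

```text
clock: 20.52
tcp_pos: [0.566, -0.0762, 0.1709]
orientation: [-2.53, -1.851, -0.0]
contact_force: [-1.1, 0.9, -0.6]
grip_width: 0.0855
```

Run:
```python
from h import *
g=grab('scene')
cv2.imwrite('pics/s9.png',cv2.resize(g['pixels'][190:350,70:400,::-1],None,fx=2.4,fy=2.4,interpolation=cv2.INTER_CUBIC))
plan((.5,.04,.17,-2),(.475,.19,.17,-2))
```

```text
tcp [ 0.5677 -0.0798  0.1716] jaw -17.8 w 0.0857 t 20.6 F [-0.9  0.2  0.1] q7 -0.05 tilt 0.16
(0.5, 0.04, 0.17, -2) [ 0.623 -0.673  0.013] [-0.    -0.001 -0.088] rows 4
(0.475, 0.19, 0.17, -2) [ 1.525 -1.137  0.016] [-0.    -0.001 -0.088] rows 7
```

View pics/s9.png

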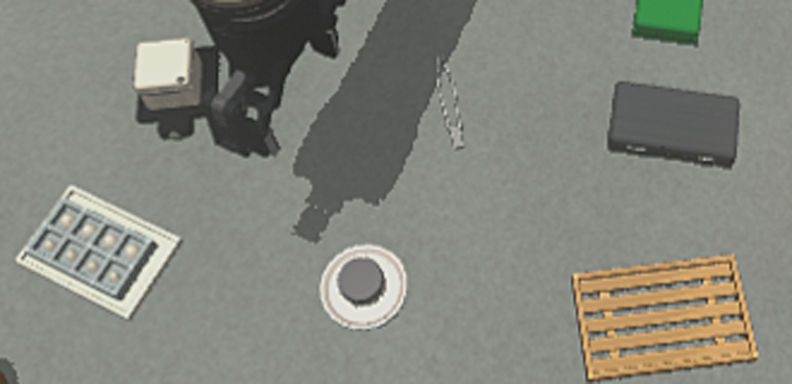

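The tray lies in the holder, with top corners at about (62,206), (157,246), (123,299), (31,257); the tin and cube are still in place. The case is exposed and slightly turned.

Run:
```python
from h import *
g=load('scene')
def m(n,p,z):
    w=px2w(g,np.array(p)/2.4+[70,190],z); d=w[1]-w[0]+w[2]-w[3]; print(n,w.mean(0).round(4),np.degrees(np.arctan2(d[1],d[0])).round(1))
m('tray',[(62,206),(157,246),(123,299),(31,257)],.022)
m('holder',[(70,186),(181,239),(129,319),(15,262)],.009)
m('case',[(616,83),(740,95),(737,157),(610,148)],.026)
```

```text
tray [ 0.6576 -0.2624  0.022 ] 73.8
holder [ 0.652 -0.264  0.009] 71.7
case [0.4759 0.2302 0.026 ] 91.0
```

{"method": "send_rows", "body": {"deltas": [[1,0.2,-0.2,0,0,0,-0.03],[1,0.4,-0.4,0,0,0,-0.06],[1,0.6,-0.6,0,0,0,-0.088],[1,0.8,-0.75,0,0,0,-0.088],[1,1,-0.9,0,0,0,-0.088],[1,1,-0.9,0,0,0,-0.088],[1,1,-0.9,0,0,0,-0.088]]}}

```text
clock: 21.15
tcp_pos: [0.4877, 0.1017, 0.1719]
orientation: [2.261, 2.18, 0.002]
contact_force: [0.9, -0.7, 0.1]
grip_width: 0.0854
```

Run:
```python
from h import *
plan((.475,.19,.17,-2))
```

```text
tcp [0.4877 0.1017 0.1719] jaw -2.1 w 0.0854 t 21.1 F [ 0.9 -0.7  0.1] q7 -0.22 tilt 0.07
(0.475, 0.19, 0.17, -2) [ 0.585 -0.106  0.013] [ 0. -0. -0.] rows 3
```

{"method": "send_rows", "body": {"deltas": [[1,0.2,-0.05,0,0,0,0],[1,0.4,-0.09,0,0,0,0],[1,0.55,-0.09,0,0,0,0],[1,0.55,-0.09,0,0,0,0],[1,0.55,-0.09,0,0,0,0],[1,0.55,-0.09,0,0,0,0]]}}

```text
clock: 21.65
tcp_pos: [0.4782, 0.181, 0.1715]
orientation: [2.268, 2.172, -0.0]
contact_force: [0.2, -0.5, -0.1]
grip_width: 0.0853
```

Run:
```python
from h import *
f=grab('wrist'); cv2.imwrite('pics/w10.png',f['pixels'][:,:,::-1]); plan((.475,.23,.1,-2))
```

```text
tcp [0.4781 0.1808 0.1714] jaw -2.5 w 0.0854 t 21.7 F [ 0.1 -1.3  0.4] q7 -0.39 tilt 0.06
(0.475, 0.23, 0.1, -2) [ 0.327 -0.035  0.476] [ 0.     0.    -0.003] rows 3
```

View pics/w10.png

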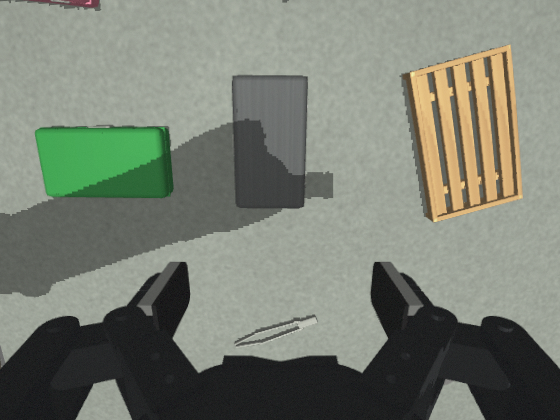

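Case corners are at (234,76), (307,76), (304,208), (237,208); stand corners are at (404,73), (511,46), (522,197), (434,220).

Run:
```python
from h import *
f=load('wrist')
def rect(n,p,z):
    w=px2w(f,p,z); d=w[0]-w[3]+w[1]-w[2]; print(n,w.mean(0).round(4),'yaw of y',np.degrees(np.arctan2(d[1],d[0])).round(1),[round(np.hypot(*(w[i]-w[i-1])[:2])*1000) for i in range(4)]); return w.mean(0)
c=rect('case',[(234,76),(307,76),(304,208),(237,208)],.027)
rect('stand',[(404,73),(511,46),(522,197),(434,220)],.018)
plan((c[0],c[1],.0175,-2.5))
```

```text
case [0.4735 0.2292 0.027 ] yaw of y 87.1 [114, 60, 114, 62]
stand [0.6541 0.228  0.018 ] yaw of y 104.6 [140, 95, 139, 88]
tcp [0.4781 0.1808 0.1714] jaw -2.5 w 0.0854 t 21.7 F [ 0.1 -1.3  0.4] q7 -0.39 tilt 0.06
(np.float64(0.4735329843442572), np.float64(0.22923996527782892), 0.0175, -2.5) [ 0.322 -0.045  1.026] [0. 0. 0.] rows 4
```

{"method": "send_rows", "body": {"deltas": [[1,0.16,-0.03,0.2,0,0,0],[1,0.32,-0.045,0.4,0,0,0],[1,0.322,-0.045,0.6,0,0,0],[1,0.322,-0.045,0.8,0,0,0],[1,0.322,-0.045,0.93,0,0,0],[1,0.322,-0.045,1,0,0,0],[1,0.322,-0.045,1,0,0,0],[1,0.322,-0.045,1,0,0,0]]}}

```text
clock: 22.37
tcp_pos: [0.473, 0.2306, 0.0217]
orientation: [2.267, 2.174, -0.0]
contact_force: [-0.7, 0.4, 0.1]
grip_width: 0.0855
```

{"method": "send_rows", "body": {"deltas": [[0.5,0,0,0,0,0,0],[0.5,0,0,0,0,0,0],[0.5,0,0,0,0,0,0],[0.5,0,0,0,0,0,0],[0.5,0,0,0,0,0,0],[0.5,0,0,0,0,0,0]], "squeeze": 35}}

```text
clock: 22.87
tcp_pos: [0.4734, 0.232, 0.023]
orientation: [2.265, 2.176, 0.004]
contact_force: [-0.1, -2.1, 6.9]
grip_width: 0.063
```

{"method": "send_rows", "body": {"deltas": [[0.5,0,0,-0.08,0,0,0],[0.5,0,0,-0.2,0,0,0],[0.5,0,0,-0.4,0,0,0],[0.5,0,0,-0.5,0,0,0],[0.5,0.01,0.2,-0.5,0,0,-0.02],[0.5,0.02,0.4,-0.5,0,0,-0.04],[0.5,0.03,0.6,-0.5,0,0,-0.06],[0.5,0.04,0.8,-0.5,0,0,-0.08],[0.5,0.04,1,-0.5,0,0,-0.094],[0.5,0.04,1,-0.5,0,0,-0.094],[0.5,0.04,1,-0.5,0,0,-0.094]]}}

```text
clock: 23.78
tcp_pos: [0.6238, 0.2309, 0.0973]
orientation: [1.922, 2.483, 0.001]
contact_force: [-0.7, 0.5, -1.2]
grip_width: 0.0627
```

Run:
```python
from h import *
plan((.6537,.228,.09,14.4),(.6537,.228,.06,14.4))
```

```text
tcp [0.6238 0.2309 0.0973] jaw 14.5 w 0.0627 t 23.8 F [-0.7  0.5 -1.2] q7 -0.05 tilt 0.09
(0.6537, 0.228, 0.09, 14.4) [-0.069  0.188  0.049] [0.    0.    0.001] rows 1
(0.6537, 0.228, 0.06, 14.4) [-0.069  0.188  0.249] [0.    0.    0.001] rows 2
```

{"method": "send_rows", "body": {"deltas": [[0.5,-0.035,0.1,0,0,0,0],[0.5,-0.069,0.188,0.05,0,0,0],[0.5,-0.069,0.188,0.15,0,0,0],[0.5,-0.069,0.188,0.23,0,0,0],[0.5,-0.069,0.188,0.23,0,0,0],[0.5,-0.069,0.188,0.23,0,0,0],[0.5,-0.069,0.188,0.23,0,0,0]]}}

```text
clock: 24.37
tcp_pos: [0.6514, 0.2293, 0.0619]
orientation: [-1.919, -2.486, 0.001]
contact_force: [0.8, -0.5, -1.1]
grip_width: 0.063
```

Run:
```python
from h import *
f=grab('wrist'); cv2.imwrite('pics/w11.png',f['pixels'][:,:,::-1]); plan((.6537,.228,.0365,14.4))
```

```text
tcp [0.6519 0.2293 0.0623] jaw 14.7 w 0.063 t 24.4 F [ 0.3 -0.2 -1.3] q7 -0.03 tilt 0.02
(0.6537, 0.228, 0.0365, 14.4) [-0.012  0.009  0.172] [ 0.    -0.     0.001] rows 1
```

View pics/w11.png

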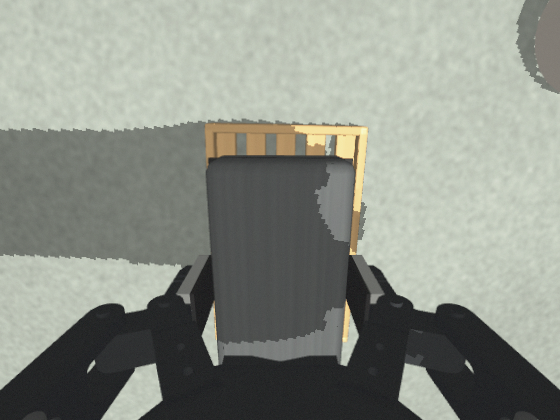

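The case is held square above the stand. Stand far rim corners are at (206,124) and (367,127); the case's far top edge runs (207,158) to (354,160).

Run:
```python
from h import *
f=load('wrist'); p=np.array([.6517,.2293]); a=np.radians(14.6)
X=np.array([-np.sin(a),np.cos(a)]);Y=np.array([np.cos(a),np.sin(a)])
for n,q,z in (('stand',[(206,124),(367,127)],.018),('case',[(207,158),(354,160)],.0621-.0225+.028)):
    w=px2w(f,q,z)[:,:2]; d=w-p; print(n,'toolx',(d@X).round(4),'tooly',(d@Y).round(4))
```

```text
stand toolx [0.0688 0.0674] tooly [-0.0393  0.0486]
case toolx [0.0568 0.0561] tooly [-0.0283  0.0309]
```

{"method": "send_rows", "body": {"deltas": [[0.5,-0.01,0.02,0.04,0,0,0],[0.5,-0.01,0.02,0.08,0,0,0],[0.5,-0.01,0.02,0.12,0,0,0],[0.5,-0.01,0.02,0.15,0,0,0],[0.5,-0.01,0.02,0.163,0,0,0],[0.5,-0.01,0.02,0.163,0,0,0],[0.5,-0.01,0.02,0.163,0,0,0]]}}

```text
clock: 25.0
tcp_pos: [0.6555, 0.2281, 0.0372]
orientation: [-1.92, -2.486, 0.001]
contact_force: [-0.5, 0.5, -1.1]
grip_width: 0.063
```

{"method": "send_rows", "body": {"deltas": [[0.5,0,0,0.006,0,0,0],[0.5,0,0,0.01,0,0,0],[0.5,0,0,0.01,0,0,0]]}}

```text
clock: 25.25
tcp_pos: [0.6555, 0.2281, 0.0371]
orientation: [-1.92, -2.486, 0.0]
contact_force: [-5.5, -1.1, 10.2]
grip_width: 0.063
```

{"method": "send_rows", "body": {"deltas": [[0.5,0,0,-0.006,0,0,0],[0.5,0,0,-0.006,0,0,0],[0.85,0,0,-0.006,0,0,0],[0.95,0,0,-0.006,0,0,0],[0.95,0,0,-0.006,0,0,0],[0.95,0,0,-0.05,0,0,0],[1,0,0,-0.2,0,0,0],[1,0,0,-0.45,0,0,0],[1,0,0,-0.7,0,0,0],[1,0,0,-0.95,0,0,0],[1,-0.25,-0.25,-0.95,0,0,0],[1,-0.5,-0.5,-0.95,0,0,0],[1,-0.75,-0.75,-0.95,0,0,0],[1,-0.9,-0.9,-0.95,0,0,0],[1,-1,-1,-0.95,0,0,0],[1,-1,-1,-0.95,0,0,0],[1,-1,-1,-0.95,0,0,0]]}}

```text
clock: 26.67
tcp_pos: [0.5473, 0.0418, 0.1791]
orientation: [1.927, 2.481, -0.0]
contact_force: [1.0, 1.4, 0.1]
grip_width: 0.0852
```

Run:
```python
from h import *
g=grab('scene')
cv2.imwrite('pics/s12.png',cv2.resize(g['pixels'][190:360,70:400,::-1],None,fx=2.4,fy=2.4,interpolation=cv2.INTER_CUBIC))
plan()
```

```text
tcp [0.5485 0.0444 0.1792] jaw 14.5 w 0.0853 t 26.7 F [-0.2  0.8 -0.1] q7 0.18 tilt 0.07
```

The viewer limit is reached, so the case gets a numeric check by fitting its silhouette from the wrist camera.

{"method": "send_rows", "body": {"deltas": [[1,0.2,0.25,0,0,0,0],[1,0.4,0.5,0,0,0,0],[1,0.6,0.75,0,0,0,0],[1,0.6,1,0,0,0,0],[1,0.6,1,0,0,0,0],[1,0.6,1,0,0,0,0],[1,0.6,1,0,0,0,0],[1,0.6,1,0,0,0,0]]}}

```text
clock: 27.38
tcp_pos: [0.67, 0.1703, 0.178]
orientation: [-1.919, -2.486, 0.002]
contact_force: [-0.3, -0.4, 0.1]
grip_width: 0.0852
```

Run:
```python
from h import *
f=grab('wrist'); plan()
im=f['pixels'].astype(int); hsv=cv2.cvtColor(f['pixels'],cv2.COLOR_RGB2HSV)
wood=((hsv[...,0]>8)&(hsv[...,0]<25)&(hsv[...,1]>90)&(hsv[...,2]>60)).astype(np.uint8); wood[258:]=0
n,l,s,_=cv2.connectedComponentsWithStats(wood); i=1+np.argmax(s[1:,4]); print('wood bbox',s[i])
ys,xs=np.nonzero(l==i); hull=cv2.convexHull(np.c_[xs,ys].astype(np.int32))
ap=cv2.approxPolyDP(hull,4,True).reshape(-1,2); print('stand poly',ap.tolist()); print(px2w(f,ap,.018).round(4).tolist())
H=np.zeros(wood.shape,np.uint8); cv2.fillConvexPoly(H,hull,1)
c=((hsv[...,1]<60)&(H>0)).astype(np.uint8); c=cv2.morphologyEx(c,cv2.MORPH_OPEN,np.ones((7,7)))
n,l,s,_=cv2.connectedComponentsWithStats(c); i=1+np.argmax(s[1:,4]); print('case bbox',s[i])
ys,xs=np.nonzero(l==i); h=cv2.convexHull(np.c_[xs,ys].astype(np.int32)); ap=cv2.approxPolyDP(h,4,True).reshape(-1,2); print('case poly',ap.tolist()); print(px2w(f,ap,.041).round(4).tolist())
# ascii map
x0,x1,y0,y1=200,380,60,264
ch={}
for y in range(y0,y1,7): print(''.join('w' if wood[y,x] else ('#' if l[y,x]==i else '.') for x in range(x0,x1,3)))
```

```text
tcp [0.6699 0.1698 0.1782] jaw 14.6 w 0.0852 t 27.4 F [-0.2 -0.5  0.3] q7 0.04 tilt 0.06
wood bbox [ 228   46  105  161 4940]
stand poly [[330, 48], [323, 205], [232, 204], [229, 46]]
[[0.68, 0.3062, 0.018], [0.7145, 0.1709, 0.018], [0.6288, 0.1495, 0.018], [0.5962, 0.2859, 0.018]]
case bbox [  243    58    78   143 10359]
case poly [[312, 58], [320, 68], [315, 197], [249, 200], [243, 64], [248, 59]]
[[0.6662, 0.2903, 0.041], [0.6745, 0.2849, 0.041], [0.7006, 0.1818, 0.041], [0.6446, 0.1642, 0.041], [0.6144, 0.2722, 0.041], [0.6174, 0.2768, 0.041]]
..........wwwwww###wwww..wwww...wwww##wwwwww................
..........wwwww#########################.www................
..........wwwww##########################www................
..........wwwww##########################www................
..........wwwww##########################www................
..........wwwww##########################www................
..........wwwww##########################www................
..........wwwww#########################wwww................
..........wwwww#########################www..............
[... 584 characters left out ...]
########www..................
...........wwww.#######################www..................
...........wwwwww#####################wwww..................
............................................................
............................................................
............................................................
............................................................
............................................................
............................................................
............................................................
............................................................
............................................................
```

Run:
```python
from h import *
from scipy.optimize import minimize
from scipy.spatial.transform import Rotation as Ro
f=load('wrist'); hsv=cv2.cvtColor(f['pixels'],cv2.COLOR_RGB2HSV)
m=np.zeros((420,560),np.uint8); m[40:215,236:328]=(hsv[40:215,236:328,1]<60)
m=cv2.morphologyEx(m,cv2.MORPH_OPEN,np.ones((7,7))); n,l,s,_=cv2.connectedComponentsWithStats(m)
m=(l==l[130,280]).astype(np.uint8); print('area',m.sum(),s[l[130,280]])
def sil(v):
    P=[(sx*(.032-e),sy*(.058-g),z) for sx in(-1,1) for sy in(-1,1) for e,g in((0,.004),(.004,0)) for z in(.004,.025)]+[(sx*.029,sy*.055,.028) for sx in(-1,1) for sy in(-1,1)]
    W=Ro.from_euler('ZXY',v[3:6]).apply(P)+v[:3]
    h=cv2.convexHull((w2px(f,W)*16).astype(np.int32)); o=np.zeros((420,560),np.uint8); cv2.fillConvexPoly(o,h,255,cv2.LINE_AA,4); return o/255.
def cost(v,t): 
    o=sil(v); return np.abs(o-m)[:203].sum()+3e4*(v[4]**2+v[5]**2)*0
best=None
for z in (.014,.018):
  for rx in (-.04,0,.04):
    for ry in (-.05,0,.05):
      q=minimize(lambda u:cost([u[0],u[1],z,u[2],rx,ry],0),[.658,.226,.25],method='Nelder-Mead',options=dict(initial_simplex=[[.658,.226,.25],[.662,.226,.25],[.658,.23,.25],[.658,.226,.28]],maxiter=70)); print(z,rx,ry,q.x.round(4),round(q.fun))
```

```text
area 10359 [  243    58    78   143 10359]
0.014 -0.04 -0.05 [0.659  0.2251 0.2523] 537
0.014 -0.04 0 [0.6583 0.2242 0.2585] 547
0.014 -0.04 0.05 [0.6565 0.2256 0.2328] 533
0.014 0 -0.05 [0.6589 0.2252 0.2439] 524
0.014 0 0 [0.6578 0.2249 0.2414] 544
0.014 0 0.05 [0.6567 0.2257 0.254 ] 531
0.014 0.04 -0.05 [0.6584 0.2266 0.2442] 511
0.014 0.04 0 [0.6574 0.2268 0.2475] 517
0.014 0.04 0.05 [0.6563 0.2266 0.2455] 504
0.018 -0.04 -0.05 [0.6594 0.2238 0.251 ] 683
0.018 -0.04 0 [0.6583 0.2235 0.2547] 695
0.018 -0.04 0.05 [0.6575 0.2232 0.2603] 680
0.018 0 -0.05 [0.6588 0.2244 0.2484] 686
0.018 0 0 [0.6581 0.2239 0.2509] 698
0.018 0 0.05 [0.6572 0.224  0.25  ] 686
0.018 0.04 -0.05 [0.659  0.225  0.2566] 686
0.018 0.04 0 [0.6579 0.2248 0.2539] 703
0.018 0.04 0.05 [0.657  0.2245 0.263 ] 687
```

```bash
python3 -c "
from bench import r
print(r.hand_in())"
```

```text
the job is handed in; nothing more can be done
None
```

I took the pile apart from the top down and set each thing in its own place. The job was handed in at about 27 s of robot time; it reports no verdict.

- **Tin, cube and tray:** the last pictures showed the tin within about 2 mm of the dish centre. The cube was within about 3 mm of the base centre, with its switch away from the socket block. The tray was within about 6 mm of the holder centre and turned about 2° to it. The two cameras disagreed by about 7 mm on the cube. The scene camera read the base off by about the same amount, so I put that down to its calibration.
- **Case:** the viewer had reached its 16-picture limit, so I checked the case only by numbers, from the wrist camera. It lies about 4 mm off the stand's centre, along it to within about 1°, and the fit matched the slat height better than the rim height. That check could not measure its tilt; I take it to be flat because it sits clear of the rim on all sides. I pressed it down with about 10 N on landing, backed off about 1 mm and released it.
- **Tweezers:** I never touched them, and they were where they started in the last picture of them.

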